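# Load the dead-load tester and hold its index pin out

### The job

Load the compression tester: take the taller of the two steel ring weights and lower it over the tester's upright spindle until it sits flat on the flange, setting it down rather than dropping it, and let go of it while the index pin still locks the rod. Then pull the black knob of the sprung index plunger straight out as far as it goes, so that the loaded rod sinks onto the rubber specimen, and keep holding it: the program finishes while the gripper still holds the knob fully out. Leave the other weight and the glassware and tweezers where they are.

Things in the scene. Friction and masses are not known exactly. Their poses are not given: they have to be found in the camera images.
- tester: Grey bench tester fixed on the worktop. Origin on the worktop under its vertical rod's axis; x from its front (knob side) to its back, z up. Base 190 x 120 x 24 mm, x -80 to +110. Head: grey block, x -45 to +100, 56 wide, z 105 to 150 mm, on a 30 mm column at x = +75, top at z 156; only the rod's flange and spindle stand higher. A rubber specimen lies on the anvil under the rod
- weight_seat (a point): centre of the upper face of the rod's flange, on which the ring weight sits; the flange is a steel disc of 38 mm diameter and 6 mm thickness at z = 186 mm over the worktop while the rod is up. Moves with the rod
- spindle_tip (a point): top of the upright spindle, 52 mm above the flange's upper face: 12 mm diameter, tapering over its top 10 mm to 5 mm. Moves with the rod
- load_rod (a joint): downward travel of the rod, m: 0 up, 0.018 with its platen on the specimen. Counterbalanced (stays up without a weight) and oil-damped (sinks in about a second under the tall weight). While the index pin sits in the rod's seat hole it sinks by only about 1.5 mm
- plunger_knob (a point): centre of the index plunger's black knob on the front of the head: 26 mm diameter, 20 mm long, its axis level along the tester's x at z 127.5 mm, 94.5 mm in front of the rod axis while the pin is in; it pulls straight out along the tester's -x. Behind it a 10 mm neck and a 16 mm sleeve that ends 75 mm in front of the rod axis. Free space all round it
- index_plunger (a joint): pull of the index plunger in m: 0 with the pin fully in its seat hole in the rod, pin clear of the rod beyond 0.008, 0.012 fully out at its stop. A spring draws it back in: about 4.5 N at 0, 10 N fully out; it does not latch
- tall_weight: the taller ring weight, bare steel: outer diameter 44 mm, height 36 mm, bore 15 mm, about 0.4 kg. Stands flat on the worktop to the right of the tester; origin at the centre of its underside, z along the bore
- flat_weight: the lower ring weight, bare steel: outer diameter 44 mm, height 20 mm, same bore; not needed. The two stand beside each other, either one nearer the tester. Origin at the centre of its underside
- petri_dish: bystander: glass dish 60 mm across, 16 mm high; origin at the centre of its underside
- tweezers: bystander: steel tweezers 126 x 11 x 10 mm lying on the worktop; origin at the centre of the underside
- beaker: bystander: glass beaker 50 mm across, 56 mm high; origin at the centre of its underside
- vial: bystander: capped glass vial 27 mm across, 73 mm high; origin at the centre of its underside
Things that resemble listed ones, but are neither listed nor needed, are in the scene too. Leave any orange or pink look-alike of the tall_weight alone.

How it is judged (in metres and radians):
On the way, in this order (a step that is already met when the one before it is completed fails the run):
1. the tall weight sits flat on the flange round the spindle, let go, with the index pin still in (horizontal distance between tall_weight and weight_seat below 0.004 m and z of tall_weight in the frame of weight_seat between -0.003 and 0.002 m and contact force between the fingers and tall_weight below 0.1 N and value of joint index_plunger below 0.004 m), for 0.2 s.
2. the plunger is pulled fully out in the gripper and the loaded rod has sunk onto the specimen (value of joint index_plunger above 0.0105 m and value of joint load_rod above 0.0165 m and contact force between the fingers and index_plunger above 3 N), for 0.3 s.
At the end, for the whole second after the job is handed in: Fingers hold the knob at least 10.5 of 12 mm out; the rod is down at least 16.5 of 18 mm; the tall weight is still and flat on the flange (2 mm in height, 4 mm off centre, 0.08 rad); the robot touches neither weight nor rod (all of step 2 and horizontal distance between tall_weight and weight_seat below 0.004 m and z of tall_weight in the frame of weight_seat between -0.003 and 0.002 m and angle between tall_weight's own z axis and vertical below 0.08 rad and contact force between the arm and tall_weight below 0.1 N and contact force between the arm and load_rod below 0.1 N and linear speed of tall_weight below 0.01 m/s); the arm keeps its last pose, push and grip.
It fails at once if the tall weight is dropped (falls faster than 0.45 m/s out of the fingers) (linear speed of tall_weight above 0.45 m/s and contact force between the fingers and tall_weight below 0.05 N).
It fails at once if the other weight or a bystander is moved by more than 20 mm (distance of any of flat_weight, petri_dish, tweezers, beaker, vial from where it was at the start of the episode above 0.02 m).
It also fails if it takes over 45 s, if anything falls off the work surface, if the arm or the gripper's body presses on something with over 40 N, if the wrist force passes 120 N, or if a joint passes its speed limit or range.

### The arm

A 6-joint arm with a two-finger parallel gripper is mounted at the origin on a cart in front of the work surface, level with it; the furniture and walls round the work are solid. World frame = base frame: x ahead of the robot, y to its left, z up, the work surface at z = 0. Lengths are in mm, angles in degrees, forces in N, time in s.
With the tool pointing down it reaches from about 375 to 900 mm from the base axis. Payload 3.1 kg.
Tool frame: the origin (TCP) lies midway between the tips of the shut fingers; the grasp point (between the pads) lies 19 mm behind it; z points along the fingers, y is the direction in which the jaws open and shut (so a half turn about z gives the same grasp; the last joint's range is limited). The gripper opens to 87 mm and grips with 3 to 60 N. Pads are 19 mm wide; open, the fingers measure 117 mm over their backs; the gripper's body (75 mm by 190 mm) begins 51 mm behind the grasp point.
Start: joints at [62.538, 30.224, 82.088, -0, 67.689, -10.227], TCP at [185.137, 596.926, 222.548] pointing down, gripper open.
Joint ranges: [-176.69, 176.69], [-43.24, 126.21], [12.49, 139.97], [-82, 262], [0, 151.66], [-163.58, 163.58]. Speed limits (degrees/s): [159.86, 159.86, 180, 180, 180, 180].

### API

Orientations are given as a 3x3 rotation matrix whose columns are the frame's x, y, z axes.
In Python, from cell import manip gives the robot as it stands.
- The arm moves only by the shell command python3 -m jog 'ROWS' [FORCE]. ROWS is JSON, a list that holds one entry, the list of rows, each a list of 5 numbers: the shift along the tool's x, y, z in cm, then the turn about the tool's z in degrees, then the closure, from 0 (fully open) to 1 (shut). A call has 1 to 8 rows; each row is the pose to reach, as a shift and turn from the pose measured when the call began, along the tool's axes at that moment; what a row does not reach only later rows make up. A row lasts 1/12 s, in which the tool goes at most 41.7 mm and 7.16 degrees, less where a joint would pass 70% of its speed; a pose out of reach is approached as far as the arm can. A call with a gripper value outside its range is refused whole. The fingers move at their own pace and stop on an object; FORCE is the grip in N (left out, the last holds). Time passes only in rows, so rows that repeat a pose let the fingers close. It gives the time, the measured TCP pose, the force and the opening at its end, in the units of the state.
- manip.get_state(): the state, without advancing time (a new reading comes with each control period).
- manip.snapshot(name): name is "scene" or "top" or "wrist"; returns a dict with "frame" (384x512x3 uint8, red, green, blue), "fovy" (degrees; the focal length in pixels is half the picture's height over the tangent of half this angle, whatever the lens; pixels are square), "cx", "cy" (the principal point, pixels), "eye" and "orientation" of the camera in the world; the wrist camera has in their place "T_tool_cam" (4x4, takes a point from camera to tool coordinates, whose origin is the TCP and whose axes are the flange's). Camera axes: x right, y down, z forward; pixel columns grow to the right and rows downward; lengths in mm; the calibration is good to about 2 mm. The wrist camera is an equidistant fisheye: a pixel r from the principal point sees the ray r / f radians off the axis. A picture is of the moment at which its call begins: read the wrist's pose just before it. There is no depth.
- manip.hand_in(): hands the job in, once; it reports no verdict.
Trained networks look in the newest picture that a camera, given by its name, has taken for a name from the list of things; names that differ only in an ending like _2 or _b are one class to them, and where a whole thing is asked for, a point or a joint stands for the part that bears it (a point fixed in the world has none). Each returns a list of dicts, best first, with "p" (0 to 1); they miss things now and then, are a little off and sometimes report something else, mostly with a low value. They report only what shows in the picture. A call takes as long as a camera call. They do not tell look-alikes from the thing itself.
- manip.boxes_of(label, camera): "extent" ([left, top, width, height] in pixels, round what is visible of it).
- manip.outline_of(label, camera): "mask" (384x512 bool, what is visible of it) and "extent" ([left, top, width, height] in pixels, round what is visible of it).
The state is a dict: "clock": time; "joints": joint angles; "dq": joint speeds; "joint_torque": joint torques, N m; "eef_pos": TCP position; "ee_rot": TCP orientation; "wrist_force": force on the tool from outside, world axes, zero at the start; "moment": the same for the moment, N m; "finger_gap": finger opening in mm.
Only numpy, scipy, OpenCV 4.12 (cv2) and the standard library are available. Lean on these libraries where they do the work, as an engineer would, in place of code of your own. Each camera call takes 0.05 s, during which the arm holds its last target. There are 200 camera calls.

## Working session

There is one attempt and no reset: what is moved stays moved. The work goes in short steps, Python scripts to look and compute and a shell command to move; the robot and the scene stay as the last step left them, time stands still between calls to the robot, and variables do not carry over. Pictures are saved under pics/ and viewed, about 8 in all and at most 12, crops included, and the job is handed in when it is done.

```bash
mkdir -p pics; ls
python3 - <<'E'
from cell import manip
import cv2,numpy as np,json
s=manip.get_state();print(s['clock'],s['eef_pos'],np.round(s['ee_rot'],3).tolist(),s['finger_gap'],s['wrist_force'])
ims=[]
for c in("scene","top"):
    d=manip.snapshot(c);ims.append(d["frame"]);print(c,{k:np.round(v,3).tolist() for k,v in d.items() if k!="frame"})
    for l in("tester","tall_weight","flat_weight","plunger_knob","weight_seat","spindle_tip","petri_dish","beaker","vial","tweezers"):
        print(l,[(round(b["p"],2),np.round(b["extent"]).tolist()) for b in manip.boxes_of(l,c)[:4]])
    cv2.imwrite(f"pics/{c}0.png",cv2.resize(d["frame"][:,:,::-1],None,fx=1.5,fy=1.5))
E
```

```text
pics
0.0 [184.80413854 596.30313594 221.56334405] [[-0.955, 0.296, -0.001], [0.296, 0.955, -0.002], [0.0, -0.002, -1.0]] 87.2221135712663 [-0.40766323  0.93575849 -0.94302302]
scene {'fovy': 47.86, 'cx': 264.899, 'cy': 186.82, 'eye': [63.373, -902.001, 611.563], 'orientation': [[0.877, -0.216, 0.429], [-0.481, -0.378, 0.791], [-0.008, -0.9, -0.435]]}
tester [(0.79, [209.0, 127.0, 75.0, 90.0]), (0.21, [208.0, 167.0, 8.0, 11.0])]
tall_weight [(0.92, [278.0, 273.0, 20.0, 27.0]), (0.9, [235.0, 294.0, 22.0, 27.0]), (0.84, [222.0, 272.0, 19.0, 24.0])]
flat_weight [(0.87, [248.0, 259.0, 17.0, 13.0])]
plunger_knob []
weight_seat [(0.64, [235.0, 129.0, 16.0, 56.0]), (0.25, [357.0, 252.0, 23.0, 31.0])]
spindle_tip [(0.71, [235.0, 130.0, 13.0, 60.0])]
petri_dish [(0.86, [305.0, 238.0, 22.0, 26.0]), (0.59, [245.0, 261.0, 17.0, 14.0])]
beaker [(0.91, [356.0, 253.0, 20.0, 30.0])]
vial [(0.56, [337.0, 227.0, 14.0, 30.0])]
tweezers [(0.54, [326.0, 269.0, 32.0, 34.0])]
top {'fovy': 56.152, 'cx': 259.982, 'cy': 191.548, 'eye': [415.583, -101.599, 1124.391], 'orientation': [[-0.01, -0.995, 0.095], [-1.0, 0.009, -0.008], [0.007, -0.095, -0.995]]}
tester [(0.72, [153.0, 140.0, 48.0, 77.0])]
tall_weight [(0.67, [308.0, 206.0, 13.0, 14.0]), (0.65, [288.0, 240.0, 15.0, 13.0]), (0.5, [308.0, 240.0, 19.0, 19.0])]
flat_weight []
plunger_knob [(0.6, [171.0, 202.0, 7.0, 13.0])]
weight_seat [(0.56, [160.0, 168.0, 10.0, 14.0])]
spindle_tip [(0.43, [154.0, 168.0, 15.0, 12.0])]
petri_dish [(0.77, [277.0, 165.0, 20.0, 16.0])]
beaker [(0.56, [320.0, 143.0, 16.0, 17.0])]
vial [(0.46, [288.0, 144.0, 14.0, 12.0])]
tweezers [(0.45, [307.0, 174.0, 3.0, 5.0]), (0.17, [319.0, 142.0, 17.0, 19.0])]
```

View crops.

Run:
```python
import cv2,numpy as np
a=cv2.imread("pics/scene0.png");b=cv2.imread("pics/top0.png")
s=cv2.resize(a[int(110*1.5):int(330*1.5),int(190*1.5):int(390*1.5)],(400,440),interpolation=3)
t=cv2.resize(b[int(110*1.5):int(285*1.5),int(140*1.5):int(350*1.5)],(400,333),interpolation=3)
o=np.zeros((440,800,3),np.uint8);o[:,:400]=s;o[:333,400:]=t
cv2.imwrite("pics/c1.png",o)
```

```text
(no output)
```

View pics/c1.png

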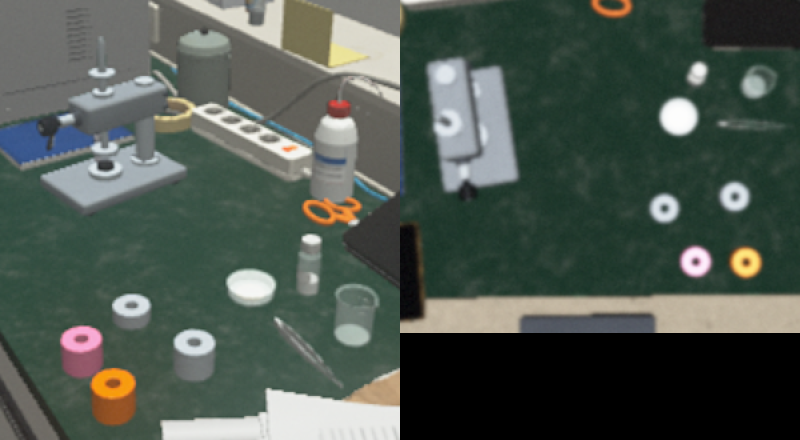

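The top view (crop right) shows four ring-like things: grey (735,196)→px (316,213), grey (664,208)→px (279,219), pink (695,262), orange (745,262). The scene view shows that the grey one near the tweezers (crop 194,353; px ~287,286) is taller than the other grey (131,310), so it is the tall weight. The knob side faces the robot.

```bash
cat > h.py <<'E'
from cell import manip
import cv2,numpy as np
def ray(d,u,v):
    f=d["frame"].shape[0]/2/np.tan(np.radians(d["fovy"])/2)
    x,y=(u-d["cx"])/f,(v-d["cy"])/f
    return np.array(d["eye"]),np.array(d["orientation"])@[x,y,1]
def atz(d,u,v,z):
    e,r=ray(d,u,v);return (e+r*(z-e[2])/r[2])[:2].round(1)
def wrist(u,v,d,s,z):
    "world xy of pixel at height z"
    f=d["frame"].shape[0]/2/np.tan(np.radians(d["fovy"])/2)
    p=np.array([u-d["cx"],v-d["cy"]]);r=np.hypot(*p);a=r/f
    c=np.r_[p/max(r,1e-9)*np.sin(a),np.cos(a)];T=np.array(d["T_tool_cam"])
    R=np.array(s["ee_rot"]);e=np.array(s["eef_pos"])+R@T[:3,3];w=R@T[:3,:3]@c
    return (e+w*(z-e[2])/w[2])[:2].round(1)
def wproj(P,d,s):
    f=d["frame"].shape[0]/2/np.tan(np.radians(d["fovy"])/2)
    T=np.array(d["T_tool_cam"]);R=np.array(s["ee_rot"])
    c=T[:3,:3].T@(R.T@(np.array(P)-s["eef_pos"])-T[:3,3])
    a=np.arctan2(np.hypot(c[0],c[1]),c[2]);n=c[:2]/max(np.hypot(c[0],c[1]),1e-9)
    return np.array([d["cx"],d["cy"]])+n*a*f
E
python3 - <<'E'
from h import *
d=manip.snapshot("top");s=manip.snapshot("scene")
for n,u,v,z in(("tall",315.5,213,36),("flat",278.6,219,20),("knob",174.5,208.5,140),("seat",165,175,186),("pink",295.,247.5,36)):print(n,atz(d,u,v,z))
print("tall scene",atz(s,287.5,278.5,36))
e1,r1=ray(s,240.5,130);
print("tip scene z238",atz(s,240.5,130,238))
g=cv2.cvtColor(d["frame"],cv2.COLOR_RGB2BGR)[125:230,140:225]
cv2.imwrite("pics/t2.png",cv2.resize(g,None,fx=6,fy=5.7,interpolation=3))
E
```

```text
tall [ 453.1 -277.4]
flat [ 436.4 -166.5]
knob [465.4 124.5]
seat [551.3 140. ]
pink [ 350.5 -213.4]
tall scene [ 457.9 -271.9]
tip scene z238 [545.1 121.7]
```

View pics/t2.png

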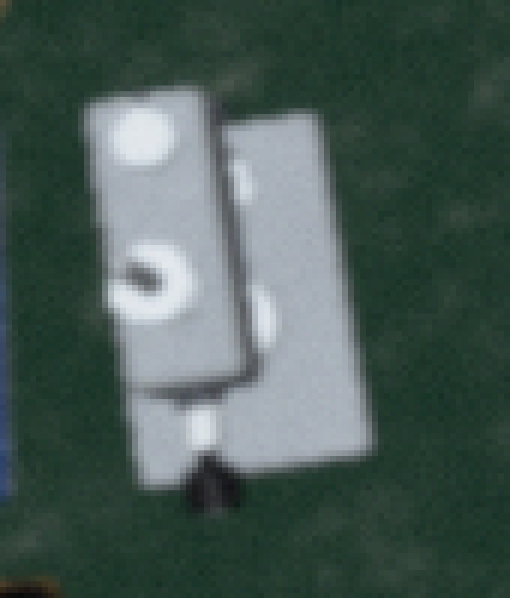

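```bash
python3 -m jog '[[[-33.7,-36.2,-8,-26,0],[-33.7,-36.2,-8,-26,0],[-33.7,-36.2,-8,-26,0],[-33.7,-36.2,-8,-26,0],[-33.7,-36.2,-8,-26,0],[-33.7,-36.2,-8,-26,0],[-33.7,-36.2,-8,-26,0],[-33.7,-36.2,-8,-26,0]]]'
```

```text
clock: 1.87
eef_pos: [327.4, 301.0, 276.0]
ee_rot: [[-0.988, -0.153, 0.001], [-0.153, 0.988, 0.0], [-0.001, 0.0, -1.0]]
wrist_force: [1.8, -0.2, 0.2]
finger_gap: 86.9
```

```bash
python3 -m jog '[[[-7.5,-18.5,-5,0,0],[-7.5,-18.5,-5,0,0],[-7.5,-18.5,-5,0,0],[-7.5,-18.5,-5,0,0],[-7.5,-18.5,-5,0,0],[-7.5,-18.5,-5,0,0],[-7.5,-18.5,-5,0,0]]]'
python3 - <<'E'
from h import *
s=manip.get_state();d=manip.snapshot("wrist");print(np.round(d["T_tool_cam"],3).tolist(),d["fovy"],d["cx"],d["cy"])
cv2.imwrite("pics/w3.png",cv2.resize(d["frame"][:,:,::-1],None,fx=1.5,fy=1.5))
print(s["eef_pos"])
for P in((551,139,186),(551,139,238),(465,124.5,127.5)):print(wproj(P,d,s)*1.5)
for l in("weight_seat","spindle_tip","plunger_knob"):print(l,[(round(b["p"],2),b["extent"]) for b in manip.boxes_of(l,"wrist")[:2]])
E
```

```text
clock: 2.45
eef_pos: [431.1, 127.9, 326.6]
ee_rot: [[-0.989, -0.148, 0.002], [-0.148, 0.989, 0.001], [-0.003, 0.0, -1.0]]
wrist_force: [0.0, 0.0, -1.8]
finger_gap: 87.2
[[-0.001, -0.96, -0.281, 76.449], [1.0, -0.001, 0.0, -0.046], [-0.001, -0.281, 0.96, -161.949], [0.0, 0.0, 0.0, 1.0]] 65.70646984690485 260.91019269952324 187.14961345458244
[431.14299019 127.85748592 326.57390483]
[382.84705274 409.96709097]
[381.68607797 449.75784676]
[381.3100831  284.17350453]
weight_seat [(0.67, [249.3, 279.4, 19.3, 23.9])]
spindle_tip [(0.58, [244.6, 233.2, 37.6, 68.4])]
plunger_knob [(0.91, [245.3, 176.2, 22.0, 26.0])]
```

View pics/w3.png

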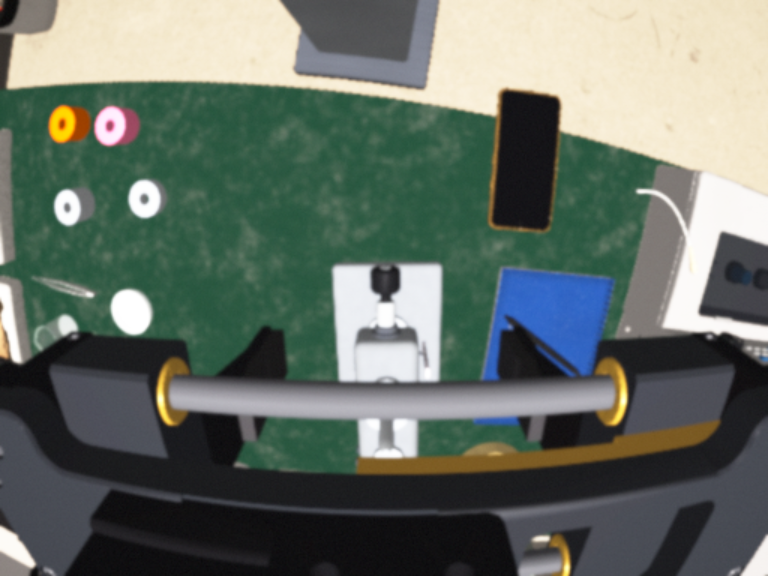

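Tester axis runs vertically in the wrist picture (knob (385,280)/1.5), so tester yaw ≈ tool yaw (~8.5°). The bar hides the flange; one step forward will show it.

```bash
python3 -m jog '[[[-8,0,0,0,0],[-8,0,0,0,0],[-8,0,0,0,0],[-8,0,0,0,0]]]'
python3 - <<'E'
from h import *
s=manip.get_state();d=manip.snapshot("wrist")
g=cv2.resize(d["frame"][120:270,180:340,::-1],None,fx=4.5,fy=4,interpolation=3)
cv2.imwrite("pics/w4.png",g)
np.save("w4.npy",{"s":s,"d":d},allow_pickle=True)
for l in("weight_seat","spindle_tip","plunger_knob"):print(l,[(round(b["p"],2),b["extent"]) for b in manip.boxes_of(l,"wrist")[:2]])
E
```

```text
clock: 2.98
eef_pos: [507.8, 144.7, 324.3]
ee_rot: [[-0.987, -0.158, -0.003], [-0.158, 0.987, 0.001], [0.003, 0.001, -1.0]]
wrist_force: [-0.8, -0.7, 0.0]
finger_gap: 86.8
weight_seat [(0.92, [237.3, 198.0, 32.9, 41.2])]
spindle_tip [(0.62, [231.8, 198.3, 39.0, 40.1])]
plunger_knob [(0.69, [241.6, 115.6, 22.3, 23.8])]
```

View pics/w4.png

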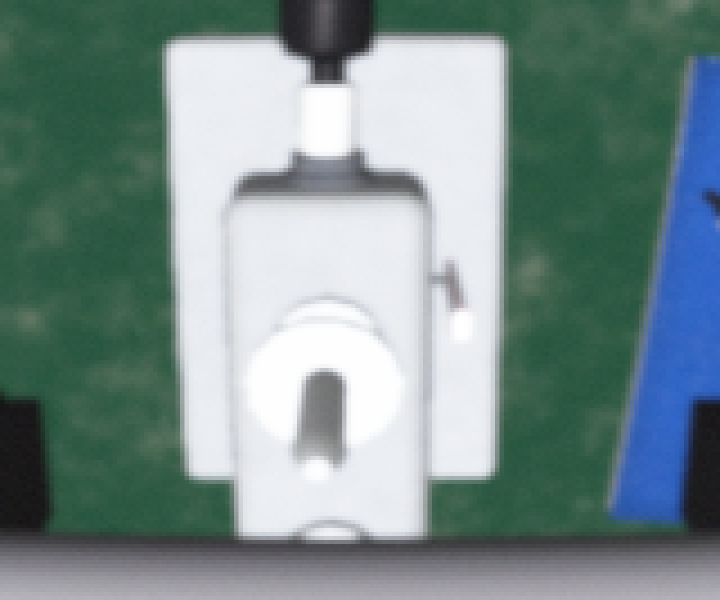

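Run:
```python
from h import *
q=np.load("w4.npy",allow_pickle=True).item();s,d=q["s"],q["d"]
W=lambda X,Y,z:wrist(180+X/4.5,120+Y/4,d,s,z)
print("seat",W(325,384,186),"tip",W(316,466,238))
a,b=W(165,38,24),W(506,38,24);c,e=W(187,478,24),W(497,478,24)
print(a,b,c,e,np.hypot(*(b-a)))
ang=lambda v:np.degrees(np.arctan2(v[1],v[0]))
print("front edge yaw",ang(a-b)+90,"sides",ang(c-a),ang(e-b))
print("front mid",(a+b)/2,"sleeve end",W(326,85,127.5+8),"knob",W(327,2,140.5),wrist(252.7,127.5,d,s,132))
yaw=np.radians(8.8)
print("tool yaw",np.degrees(np.arctan2(-s["ee_rot"][1][0],-s["ee_rot"][0][0])))
```

```text
seat [552.6 142.5] tip [552.4 142. ]
[483.5  71.4] [465.3 188.2] [669.5 101.8] [650.6 219.8] 118.20947508554463
front edge yaw 8.856714825732041 sides 9.282398858199688 9.677794212958077
front mid [474.4 129.8] sleeve end [479.  130.3] knob [454.2 126.9] [463.  128.1]
tool yaw 9.074406583203075
```

```bash
python3 -m jog '[[[3,-10,0,0,0],[6,-20,0,0,0],[9,-30,5,0,0],[11.9,-40.6,10,0,0],[11.9,-40.6,15,0,0],[11.9,-40.6,15,0,0],[11.9,-40.6,15,0,0],[11.9,-40.6,15,0,0]]]';  python3 -m jog '[[[0,0,0,0,0]]]'
```

```text
clock: 3.85
eef_pos: [464.3, -168.1, 229.8]
ee_rot: [[-0.988, -0.157, -0.001], [-0.157, 0.988, -0.0], [0.001, 0.0, -1.0]]
wrist_force: [0.5, 0.4, 0.0]
finger_gap: 87.4
clock: 3.93
eef_pos: [462.1, -172.8, 227.5]
ee_rot: [[-0.988, -0.151, -0.005], [-0.151, 0.988, -0.001], [0.005, -0.0, -1.0]]
wrist_force: [0.6, 0.4, 0.6]
finger_gap: 87.1
```

```bash
python3 -m jog '[[[2.2,-10,8,0,0],[2.2,-10,8,0,0],[2.2,-10,8,0,0],[2.2,-10,8,0,0],[2.2,-10,8,0,0],[2.2,-10,8,0,0]]]'
python3 - <<'E'
from h import *
s=manip.get_state();d=manip.snapshot("wrist")
g=cv2.resize(d["frame"][100:280,140:380,::-1],None,fx=3,fy=3,interpolation=3)
cv2.imwrite("pics/w5.png",g)
np.save("w5.npy",{"s":s,"d":d},allow_pickle=True)
for l in("tall_weight","flat_weight"):
  for b in manip.outline_of(l,"wrist")[:4]:
    print(l,round(b["p"],2),b["extent"],d["frame"][b["mask"]].mean(0).round())
E
```

```text
clock: 4.43
eef_pos: [454.7, -274.0, 147.9]
ee_rot: [[-0.989, -0.15, -0.005], [-0.15, 0.989, 0.001], [0.005, 0.001, -1.0]]
wrist_force: [-0.3, 0.5, -0.2]
finger_gap: 87.1
tall_weight 0.96 [238.0, 154.3, 45.9, 47.3] [202. 204. 207.]
tall_weight 0.75 [236.2, 48.6, 47.3, 46.9] [247. 204.  36.]
tall_weight 0.58 [313.7, 65.1, 52.5, 45.9] [229. 172. 202.]
flat_weight 0.79 [344.9, 153.6, 40.8, 44.7] [192. 195. 198.]
```

View pics/w5.png

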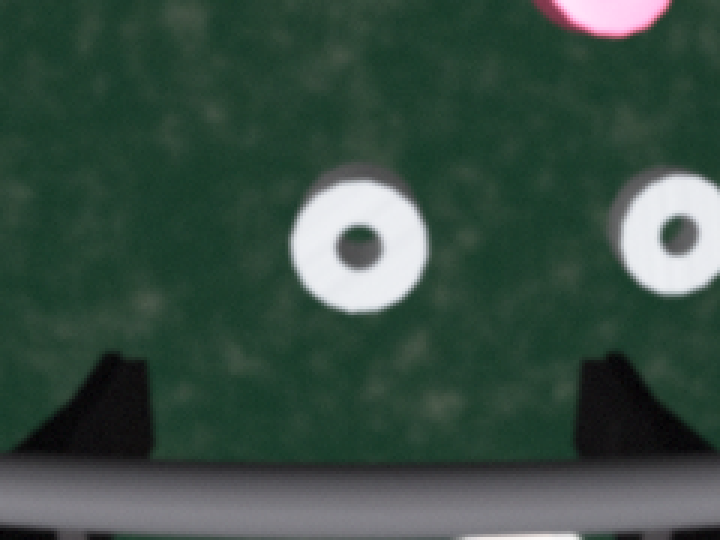

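Bare-steel ring at crop (360,246) → px (260,182), below the gripper; the flat steel one is at (678,235), pink at (610,10).

Run:
```python
from h import *
q=np.load("w5.npy",allow_pickle=True).item();s,d=q["s"],q["d"]
W=lambda X,Y,z:wrist(140+X/3-.3,100+Y/3-.3,d,s,z)
for z in(20,36):
  print(z,W(359.5,246,z),"dia",np.hypot(*(W(290,246,z)-W(428.5,246,z))),"other",np.hypot(*(W(620,235,z)-W(731,235,z))))
D=np.r_[W(359.5,246,36),14]-s["eef_pos"];print(np.array(s["ee_rot"]).T@D)
```

```text
20 [ 457.  -274.8] dia 46.71241804916546 other 42.33355642985835
36 [ 452.7 -275.4] dia 44.19558801509489 other 39.99924999296862
[  1.44323099  -1.22689855 133.90997155]
```

```bash
python3 -m jog '[[[0.14,-0.12,4,0,0],[0.14,-0.12,8,0,0],[0.14,-0.12,11.5,0,0],[0.14,-0.12,13.5,0,0],[0.14,-0.12,13.9,0,0],[0.14,-0.12,13.9,0,0],[0.14,-0.12,13.9,0,0]]]' && python3 -m jog '[[[0,0,0,0,0.3],[0,0,0,0,0.6],[0,0,0,0,1],[0,0,0,0,1],[0,0,0,0,1],[0,0,0,0,1],[0,0,0,0,1],[0,0,0,0,1]]]' 50
```

```text
clock: 5.17
eef_pos: [455.0, -275.2, 11.4]
ee_rot: [[-0.988, -0.154, -0.002], [-0.154, 0.988, -0.003], [0.002, -0.003, -1.0]]
wrist_force: [0.3, -0.5, -0.4]
finger_gap: 87.0
clock: 5.83
eef_pos: [455.0, -275.3, 11.4]
ee_rot: [[-0.988, -0.154, -0.002], [-0.154, 0.988, -0.003], [0.002, -0.003, -1.0]]
wrist_force: [0.3, 0.5, 1.9]
finger_gap: 43.1
```

```bash
python3 -m jog '[[[0,0,-3,0,1],[0,0,-7,0,1],[0,0,-11,0,1],[0,0,-15,0,1],[-2,4,-19,0,1],[-3,8,-23,0,1],[-4.5,12,-27,0,1],[-6,15,-29,0,1]]]'
python3 - <<'E'
from h import *
s=manip.get_state();d=manip.snapshot("wrist")
g=cv2.resize(d["frame"][170:270,190:330,::-1],None,fx=5,fy=5,interpolation=3)
cv2.imwrite("pics/w6.png",g);np.save("w6.npy",{"s":s,"d":d},allow_pickle=True)
print(s["eef_pos"],s["dq"],s["finger_gap"],s["wrist_force"])
E
```

```text
clock: 6.5
eef_pos: [481.4, -152.0, 272.6]
ee_rot: [[-0.988, -0.153, -0.003], [-0.153, 0.988, -0.002], [0.004, -0.002, -1.0]]
wrist_force: [1.1, -0.2, -2.8]
finger_gap: 43.3
[ 481.4297883  -151.97006081  272.60566469] [ 44.34785823 -23.02772706 -18.76424985   0.7415193   41.06563236
  43.24172577] 43.25382677324307 [ 1.11285937 -0.19413447 -2.81095634]
```

View pics/w6.png

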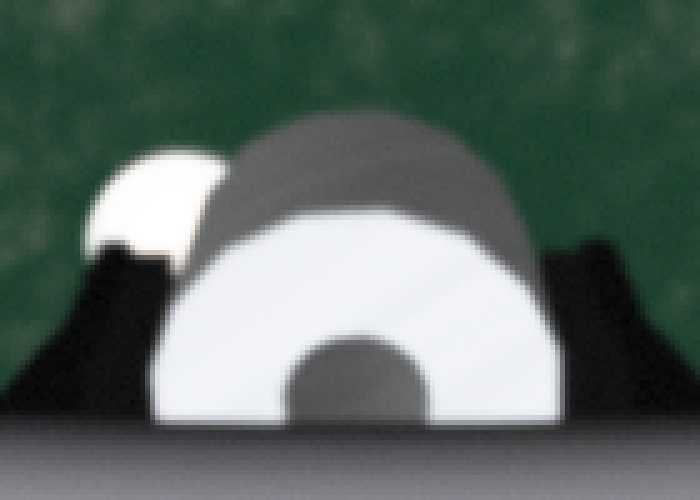

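Run:
```python
from h import *
q=np.load("w6.npy",allow_pickle=True).item();d=q["d"]
s={"ee_rot":np.eye(3),"eef_pos":np.zeros(3)}
W=lambda X,Y,z:wrist(190+X/5-.4,170+Y/5-.4,d,s,z)
print("top",W(358,208,-24.6)-[22,0],"bore",W(357,333,-24.6)-[7.5,0],"bottom",W(360,107,11.4)-[22,0])
st=manip.get_state();R=np.array(st["ee_rot"]);print(st["eef_pos"])
for wx in(0,2):
  print(wx,R.T@(np.r_[552.5,142.3,270]-R@[wx,0,0]-st["eef_pos"]))
```

```text
top [1.8 0.1] bore [2.6 0. ] bottom [1.2 0.4]
[ 484.81999765 -146.4974988   277.38531726]
0 [-111.86017312  274.70735751    7.89242291]
2 [-113.86017312  274.70735751    7.89242291]
```

```bash
python3 -m jog '[[[-1.5,4,0,0,1],[-3.1,7.5,-0.5,0,1],[-4.6,11,-0.5,0,1],[-6.2,15,-0.5,0,1],[-7.7,18.5,-0.5,0,1],[-9.2,22,0,0,1],[-10.4,25,0,0,1],[-11.4,27.5,0,0,1]]]'; python3 -m jog '[[[0,0,0,0,1]]]';python3 - <<'E'
from h import *
st=manip.get_state();R=np.array(st["ee_rot"]);print(st["eef_pos"],st["dq"])
print(R.T@(np.r_[552.5,142.3,250]-R@[2,0,0]-st["eef_pos"]))
E
```

```text
clock: 7.22
eef_pos: [553.4, 145.5, 276.1]
ee_rot: [[-0.987, -0.158, 0.002], [-0.158, 0.987, 0.001], [-0.002, 0.0, -1.0]]
wrist_force: [-1.8, -0.8, -4.4]
finger_gap: 42.8
clock: 7.3
eef_pos: [553.5, 150.2, 274.8]
ee_rot: [[-0.987, -0.162, 0.002], [-0.162, 0.987, 0.004], [-0.002, 0.003, -1.0]]
wrist_force: [0.7, -0.8, -3.4]
finger_gap: 43.7
[553.51202965 150.21773185 274.78648953] [-0.55739805  1.11973677  2.87149216 -4.2191914   0.70300713 -1.38306141]
[ 0.33884465 -7.73483035 24.75453392]
```

```bash
python3 -m jog '[[[0.03,-0.77,0,0,1],[0.03,-0.77,0,0,1],[0.03,-0.77,0,0,1],[0.03,-0.77,0,0,1]]]';python3 - <<'E'
from h import *
st=manip.get_state();R=np.array(st["ee_rot"]);print(st["eef_pos"],R.round(3).tolist())
print(R.T@(np.r_[552.5,142.3,197.4]-R@[2,0,0]-st["eef_pos"]))
d=manip.snapshot("scene");g=cv2.resize(d["frame"][100:200,190:310,::-1],None,fx=5,fy=5,interpolation=3);cv2.imwrite("pics/s7.png",g)
E
```

```text
clock: 7.63
eef_pos: [554.2, 141.1, 274.4]
ee_rot: [[-0.987, -0.16, 0.001], [-0.16, 0.987, 0.003], [-0.001, 0.003, -1.0]]
wrist_force: [-0.1, -0.1, -4.4]
finger_gap: 43.1
[554.1877043  141.0679222  274.41769287] [[-0.987, -0.16, 0.001], [-0.16, 0.987, 0.003], [-0.001, 0.003, -1.0]]
[-0.43968295  1.23010244 77.02041051]
```

View pics/s7.png

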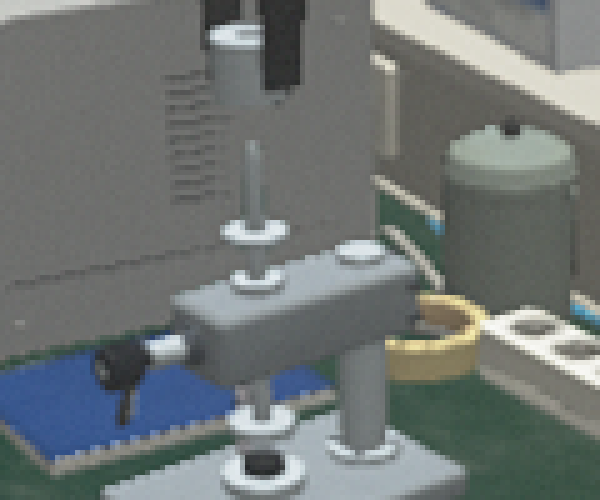

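```bash
python3 -m jog '[[[0,0.05,1.5,0,1],[0,0.05,2.8,0,1],[0,0.05,3.3,0,1],[0,0.05,3.7,0,1],[0,0.05,4.2,0,1],[0,0.05,4.7,0,1],[0,0.05,4.7,0,1],[0,0.05,4.7,0,1]]]'
```

```text
clock: 8.35
eef_pos: [554.3, 141.8, 227.6]
ee_rot: [[-0.987, -0.16, 0.001], [-0.16, 0.987, 0.004], [-0.002, 0.003, -1.0]]
wrist_force: [-0.3, 0.5, -3.2]
finger_gap: 43.5
```

```bash
python3 -m jog '[[[0,0,0.6,0,1],[0,0,1.2,0,1],[0,0,1.8,0,1],[0,0,2.3,0,1],[0,0,2.6,0,1],[0,0,2.7,0,1],[0,0,2.7,0,1],[0,0,2.7,0,1]]]'
```

```text
clock: 9.02
eef_pos: [554.5, 141.9, 200.7]
ee_rot: [[-0.987, -0.16, 0.001], [-0.16, 0.987, 0.004], [-0.002, 0.003, -1.0]]
wrist_force: [0.2, -0.1, -3.7]
finger_gap: 43.3
```

```bash
python3 -m jog '[[[0,0,0.1,0,1],[0,0,0.2,0,1],[0,0,0.25,0,1],[0,0,0.3,0,1],[0,0,0.35,0,1],[0,0,0.35,0,1]]]';python3 -m jog '[[[0,0,0.05,0,1],[0,0,0.1,0,1],[0,0,0.15,0,1],[0,0,0.15,0,1]]]'
```

```text
clock: 9.52
eef_pos: [554.5, 141.9, 197.2]
ee_rot: [[-0.987, -0.16, 0.001], [-0.16, 0.987, 0.004], [-0.002, 0.003, -1.0]]
wrist_force: [-1.2, -0.6, -2.7]
finger_gap: 43.2
clock: 9.85
eef_pos: [554.6, 141.9, 196.0]
ee_rot: [[-0.987, -0.16, 0.002], [-0.16, 0.987, 0.004], [-0.002, 0.003, -1.0]]
wrist_force: [-0.6, -0.3, -1.3]
finger_gap: 43.5
```

```bash
python3 -m jog '[[[0,0,0.05,0,1],[0,0,0.1,0,1],[0,0,0.1,0,1],[0,0,0.1,0,1]]]'
```

```text
clock: 10.18
eef_pos: [554.7, 142.0, 195.8]
ee_rot: [[-0.987, -0.16, 0.002], [-0.16, 0.987, 0.004], [-0.003, 0.003, -1.0]]
wrist_force: [-2.1, -0.3, 5.6]
finger_gap: 43.1
```

Seated (force reversed to +5.6 N at the expected height). Open slowly and rise.

```bash
python3 -m jog '[[[0,0,-0.02,0,0.42],[0,0,-0.02,0,0.4],[0,0,-0.02,0,0.3],[0,0,-0.02,0,0.15],[0,0,-0.02,0,0],[0,0,-0.02,0,0],[0,0,-0.02,0,0],[0,0,-0.02,0,0]]]'; python3 -m jog '[[[0,0,-2,0,0],[0,0,-5,0,0],[0,0,-8,0,0],[0,0,-8,0,0],[0,0,-8,0,0]]]'
python3 - <<'E'
from h import *
s=manip.get_state();w=manip.snapshot("wrist");d=manip.snapshot("scene")
g=np.zeros((500,800,3),np.uint8)
g[:,:400]=cv2.resize(d["frame"][100:200,200:280,::-1],(400,500),interpolation=3)
g[:400,400:]=cv2.resize(w["frame"][110:270,180:340,::-1],(400,400),interpolation=3);cv2.imwrite("pics/s8.png",g);print(s["eef_pos"],s["ee_rot"])
np.save("w8.npy",{"s":s,"d":w},allow_pickle=True)
E
```

```text
clock: 10.85
eef_pos: [554.7, 142.0, 195.9]
ee_rot: [[-0.987, -0.16, 0.002], [-0.16, 0.987, 0.004], [-0.003, 0.003, -1.0]]
wrist_force: [0.2, 0.2, 0.1]
finger_gap: 82.7
clock: 11.27
eef_pos: [555.9, 141.8, 278.0]
ee_rot: [[-0.987, -0.16, 0.007], [-0.16, 0.987, 0.004], [-0.008, 0.003, -1.0]]
wrist_force: [-0.0, 0.4, -0.0]
finger_gap: 86.9
[555.86812947 141.79694199 277.99693445] [[-0.98704281 -0.16028592  0.00741004]
 [-0.16026135  0.98706729  0.00380282]
 [-0.00792375  0.002566   -0.99996531]]
```

View pics/s8.png

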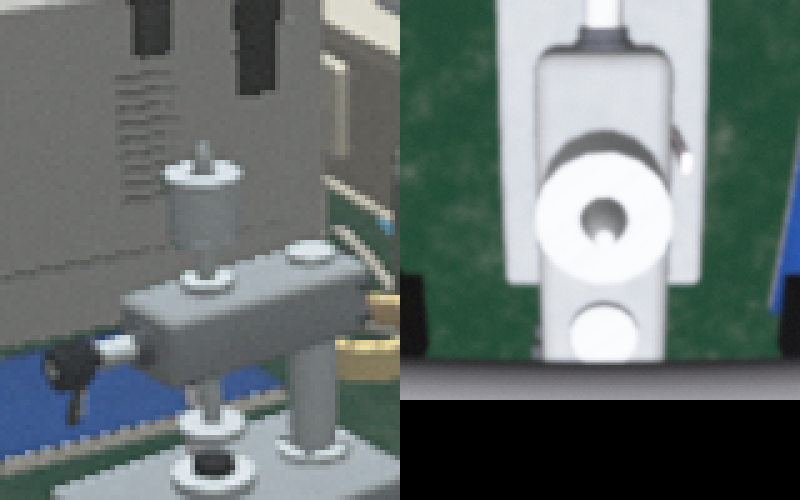

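```bash
python3 -m jog '[[[4,0,0,0,0],[8,0,0,0,0],[9.8,0.08,2,0,0],[9.8,0.08,5,0,0],[9.8,0.08,8,0,0],[9.8,0.08,8,0,0],[9.8,0.08,8,0,0]]]'
python3 - <<'E'
from h import *
s=manip.get_state();d=manip.snapshot("wrist");R=np.array(s["ee_rot"]);print(s["eef_pos"])
print(R.T@(np.r_[459.3,126.9,108.5]-s["eef_pos"]))
P=wproj((459.3,126.9,140.5),d,s);print(P)
g=cv2.resize(d["frame"][150:260,180:340,::-1],None,fx=4,fy=4,interpolation=3)
cv2.circle(g,tuple(int(v) for v in (P-[180,150])*4),4,(0,0,255),1);cv2.imwrite("pics/w9.png",g)
np.save("w9.npy",{"s":s,"d":d},allow_pickle=True)
E
```

```text
clock: 11.95
eef_pos: [455.2, 126.9, 193.3]
ee_rot: [[-0.987, -0.16, -0.005], [-0.16, 0.987, 0.003], [0.005, 0.004, -1.0]]
wrist_force: [0.6, 0.8, 0.0]
finger_gap: 87.4
[455.17416569 126.92213312 193.32483255]
[-4.48427691 -1.03011048 84.80038531]
[259.7039291  209.29049932]
```

View pics/w9.png

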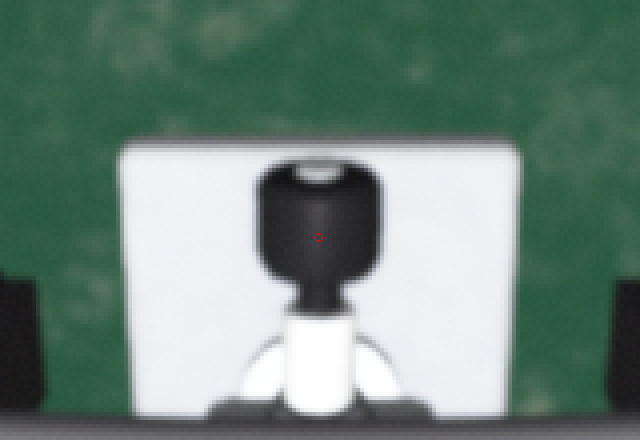

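```bash
python3 -m jog '[[[-0.45,-0.1,3,0,0],[-0.45,-0.1,6,0,0],[-0.45,-0.1,8,0,0],[-0.45,-0.1,8.5,0,0],[-0.45,-0.1,8.5,0,0],[-0.45,-0.1,8.5,0,0]]]' && python3 -m jog '[[[0,0,0,0,0.4],[0,0,0,0,0.6],[0,0,0,0,1],[0,0,0,0,1],[0,0,0,0,1],[0,0,0,0,1],[0,0,0,0,1],[0,0,0,0,1]]]' 55
```

```text
clock: 12.5
eef_pos: [462.8, 127.1, 110.9]
ee_rot: [[-0.987, -0.16, 0.001], [-0.16, 0.987, 0.003], [-0.002, 0.003, -1.0]]
wrist_force: [0.1, -0.3, 0.4]
finger_gap: 86.6
clock: 13.17
eef_pos: [462.8, 127.1, 110.9]
ee_rot: [[-0.987, -0.16, 0.001], [-0.16, 0.987, 0.003], [-0.002, 0.003, -1.0]]
wrist_force: [-0.1, -1.0, 0.9]
finger_gap: 41.4
```

```bash
python3 -m jog '[[[0,0,0,0,1],[0,0,0,0,1],[0,0,0,0,1],[0,0,0,0,1],[0,0,0,0,1],[0,0,0,0,1]]]' 55
```

```text
clock: 13.67
eef_pos: [462.6, 127.2, 110.8]
ee_rot: [[-0.987, -0.16, 0.001], [-0.16, 0.987, 0.004], [-0.001, 0.003, -1.0]]
wrist_force: [0.3, 0.6, -0.6]
finger_gap: 23.9
```

```bash
python3 -m jog '[[[0,0,0,0,1],[0.1,0,0,0,1],[0.2,0,0,0,1],[0.3,0,0,0,1],[0.4,0,0,0,1],[0.4,0,0,0,1]]]' 60
```

```text
clock: 14.17
eef_pos: [462.0, 127.0, 110.9]
ee_rot: [[-0.987, -0.159, 0.008], [-0.159, 0.987, 0.005], [-0.009, 0.003, -1.0]]
wrist_force: [6.0, 3.0, -8.0]
finger_gap: 24.3
```

```bash
python3 -m jog '[[[0.3,0,0,0,1],[0.5,0,0,0,1],[0.6,0,0,0,1],[0.6,0,0,0,1],[0.6,0,0,0,1]]]' 60
python3 - <<'E'
from h import *
s=manip.get_state();print(s["wrist_force"],s["moment"])
w=manip.snapshot("wrist");d=manip.snapshot("scene")
g=np.zeros((500,800,3),np.uint8)
g[:,:400]=cv2.resize(d["frame"][100:200,200:280,::-1],(400,500),interpolation=3)
g[:400,400:]=cv2.resize(w["frame"][150:270,200:320,::-1],(400,400),interpolation=3);cv2.imwrite("pics/s10.png",g)
E
```

```text
clock: 14.58
eef_pos: [459.7, 126.6, 110.9]
ee_rot: [[-0.987, -0.159, 0.015], [-0.159, 0.987, 0.006], [-0.016, 0.003, -1.0]]
wrist_force: [7.4, 3.8, -7.9]
finger_gap: 24.1
[ 7.37219114  3.80724531 -7.8896071 ] [ 0.62149946 -1.00494509  0.0345284 ]
```

View pics/s10.png

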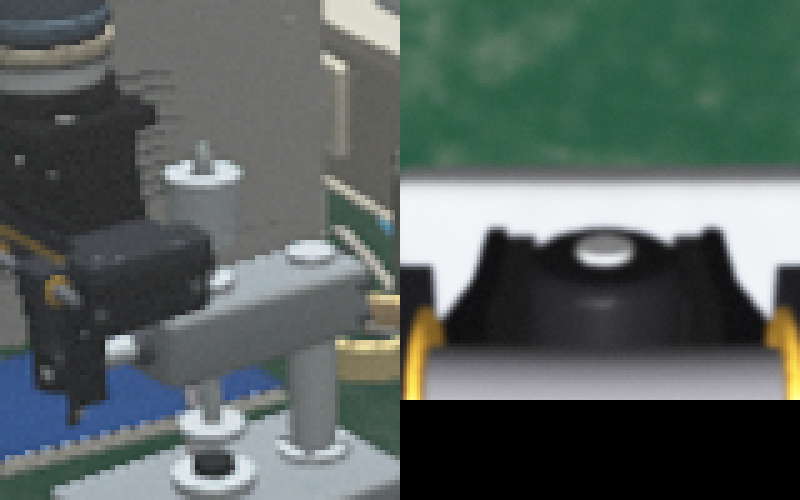

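Fingers hold the knob; the arm is just compliant. Keep pulling.

```bash
python3 -m jog '[[[0.6,0,0,0,1],[0.8,0,0,0,1],[1.0,0,0,0,1],[1.2,0,0,0,1],[1.4,0,0,0,1],[1.6,0,0,0,1],[1.6,0,0,0,1],[1.6,0,0,0,1]]]' 60
```

```text
clock: 15.35
eef_pos: [451.2, 125.1, 111.0]
ee_rot: [[-0.987, -0.157, 0.03], [-0.157, 0.988, 0.008], [-0.031, 0.003, -1.0]]
wrist_force: [12.1, 7.4, -13.4]
finger_gap: 24.2
```

```bash
python3 -m jog '[[[0.8,0,0,0,1],[1.0,0,0,0,1],[1.0,0,0,0,1],[1.0,0,0,0,1],[1.0,0,0,0,1],[1.0,0,0,0,1],[1.0,0,0,0,1],[1.0,0,0,0,1]]]' 60;  python3 - <<'E'
from h import *
s=manip.get_state();print(s["wrist_force"],s["eef_pos"])
w=manip.snapshot("wrist");d=manip.snapshot("scene")
g=np.zeros((500,800,3),np.uint8)
g[:,:400]=cv2.resize(d["frame"][100:200,200:280,::-1],(400,500),interpolation=3)
g[:400,400:]=cv2.resize(w["frame"][150:270,200:320,::-1],(400,400),interpolation=3);cv2.imwrite("pics/s11.png",g)
E
```

```text
clock: 16.02
eef_pos: [451.4, 125.1, 111.1]
ee_rot: [[-0.987, -0.155, 0.05], [-0.155, 0.988, 0.011], [-0.052, 0.003, -0.999]]
wrist_force: [17.5, 10.0, -20.0]
finger_gap: 23.9
[ 17.54142542   9.95229997 -20.0212382 ] [451.40987443 125.10335434 111.11243094]
```

View pics/s11.png

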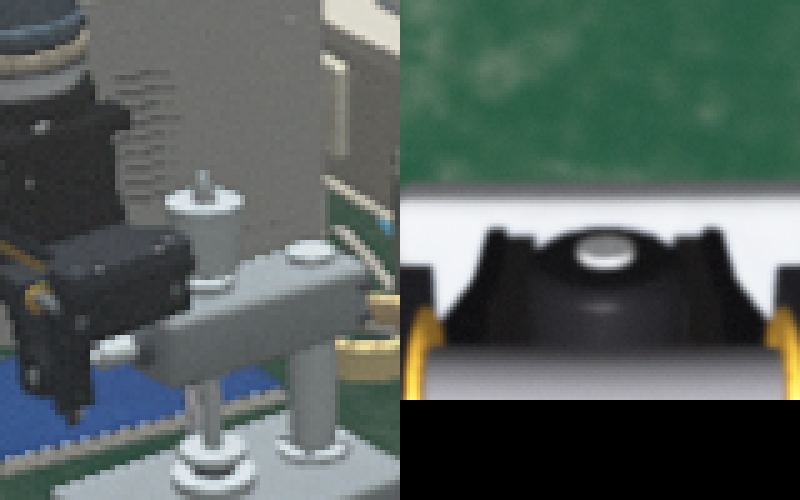

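The rod has sunk (weight top moved from crop row 172 to 200, platen from 425 to 445), the knob sits unchanged in the fingers, and the TCP stopped, so it is at its stop. Hold a bit longer and check that nothing changes.

```bash
python3 -m jog '[[[0.8,0,0,0,1],[0.8,0,0,0,1],[0.8,0,0,0,1],[0.8,0,0,0,1],[0.8,0,0,0,1],[0.8,0,0,0,1],[0.8,0,0,0,1],[0.8,0,0,0,1]]]' 60;  python3 - <<'E'
from h import *
a=cv2.imread("pics/s11.png")[:,:400];d=manip.snapshot("scene")
g=cv2.resize(d["frame"][100:200,200:280,::-1],(400,500),interpolation=3)
print("weight diff",cv2.absdiff(a,g)[160:300,195:250].mean(),"platen diff",cv2.absdiff(a,g)[400:500,170:260].mean(),"bg",cv2.absdiff(a,g)[250:450,270:390].mean())
f=manip.snapshot("scene")
h0=cv2.imread("pics/s8.png")[:,:400]
col=lambda im:im[140:260,200:205].mean((1,2)).round().astype(int)[::4].tolist()
t=h0[150:200,165:240]
r=cv2.matchTemplate(g[100:300,150:260],t,cv2.TM_CCOEFF_NORMED);_,m,_,l=cv2.minMaxLoc(r);print("weight top moved px",l[1]+100-150,l[0]+150-165,m)
k=f["frame"].shape[0]/2/np.tan(np.radians(f["fovy"])/2);C=np.array(f["orientation"]);e=np.array(f["eye"])
pr=lambda P:(lambda c:k*c[1]/c[2]*5)(C.T@(np.array(P)-e))
print("expected for 16.5 mm",pr((552.5,142,204))-pr((552.5,142,220.5)))
E
```

```text
clock: 16.78
eef_pos: [451.6, 125.2, 111.1]
ee_rot: [[-0.986, -0.153, 0.066], [-0.153, 0.988, 0.014], [-0.068, 0.003, -0.998]]
wrist_force: [14.2, 9.3, -15.3]
finger_gap: 23.8
weight diff 1.5584415584415585 platen diff 1.401851851851852 bg 1.5354166666666667
weight top moved px 30 0 0.927266001701355
expected for 16.5 mm 28.053995247648857
```

```bash
python3 -c "
from cell import manip
print(manip.hand_in());s=manip.get_state();print(s['clock'],s['eef_pos'],s['wrist_force'],s['finger_gap'])"
```

```text
the job is handed in; nothing more can be done
None
the job is handed in; nothing more can be done
```

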